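Roll two can capacitors onto the inspection line

TASK

Line up the two lying can capacitors for inspection: rest the fingertips on top of the larger one and push its top sideways so that it rolls over the plate, in as many strokes as you need, until it lies still along the black line, centred across it; then roll the smaller one onto the same line in the same way. Push them on top only, not from low on their sides, and do not drag or lift them; leave the other parts on and beside the plate where they stand, and finish with the hand clear.

Things in the scene. Friction and masses are not known exactly. Their poses are not given: they have to be found in the camera images.
- plate: Grey inspection plate fixed on the bench, 270 x 380 mm, 4 mm thick; a black line 8 mm wide and 250 mm long is painted across its top. Origin: centre of its underside, on the bench, straight below the middle of the line. x: along the line; y: across the line, in the plate; z: up.
- line (a point): Middle of the black line, on the plate's top face (4 mm above the bench); axes as the plate's. The capacitors roll on the plate without slipping: a fingertip pressing lightly (3 to 6 N) on top of one and moved sideways carries its centre half as far as the fingertip moves, and once let go it stops within a few mm.
- big_cap: Larger can capacitor: plain black cylinder, diameter 40 mm, length 80 mm, about 130 g (hidden variation), lying loose on the plate roughly parallel to the line, its axis 70 to 100 mm to one side of it. Origin: its centre, 20 mm above the plate's top. x: its own axis. y and z turn with it as it rolls (z is up at the start).
- small_cap: Smaller can capacitor: plain black cylinder, diameter 30 mm, length 60 mm, about 60 g (hidden variation), lying loose on the plate roughly parallel to the line, its axis 70 to 100 mm from it on the other side of the line from the larger one and at the other half of its length, so that the two roll in separate lanes. Origin: its centre, 15 mm above the plate's top. x: its own axis. y and z turn with it as it rolls (z is up at the start).
- transformer: Block transformer standing loose on the plate, 36 x 42 x 30 mm high, 180 g; leave alone. Origin: centre of its underside.
- upright_cap: Small black capacitor standing loose and upright on the plate, diameter 25 mm, 40 mm high; leave alone. Origin: centre of its underside.
- spool: Solder spool standing on the bench beside the plate, diameter 52 mm, 36 mm high; leave alone. Origin: centre of its underside.
- flux_tin: Flat round tin on the bench beside the plate, diameter 68 mm, 26 mm high; leave alone. Origin: centre of its underside.
Not all that is in view belongs to the job. What is shaped like the small_cap but green is not meant.

How it is judged:
By the outcome, as a careful person would: the job done as asked, in the order asked, and still so for the second after the job is handed in, with the robot touching nothing.
It also fails if it takes over 67 s, if anything falls off the work surface, if the arm or the gripper's body presses on something with over 40 N, if the wrist force passes 120 N, or if a joint passes its speed limit or range.

ROBOT

A 6-joint arm with a two-finger parallel gripper is mounted at the origin on the work surface. World frame = base frame: x ahead of the robot, y to its left, z up, the work surface at z = 0. Lengths are in m, angles in degrees, forces in N, time in s.
With the tool pointing down it reaches from about 0.35 to 0.875 m from the base axis. Payload 4.2 kg.
Tool frame: the origin (TCP) lies midway between the tips of the shut fingers; the grasp point (between the pads) lies 19 mm behind it; z points along the fingers, y is the line along which they close (so a half turn about z gives the same grasp; the last joint's range is limited). The gripper opens to 87 mm and grips with 3 to 60 N. Pads are 19 mm wide; open, the fingers measure 117 mm over their backs; the gripper's body (75 mm by 190 mm) begins 51 mm behind the grasp point.
Start: joints at [14.817, 22.042, 0.453, 0, -68.411, -14.817], TCP at [0.625, 0, 0.223] pointing down, gripper open.
Joint ranges: [-179.83, 179.83], [-69.29, 118.12], [-61.27, 80.66], [-181.25, 117.63], [-171.15, -9.14], [-177.46, 177.46]. Speed limits (degrees/s): [159.86, 159.86, 180, 180, 180, 180].

INTERFACE

Orientations are given as [roll, pitch, yaw] about the fixed x, y, z axes, in that order (R = Rz(yaw) Ry(pitch) Rx(roll)).
In Python, from workcell import env gives the robot as it stands. The module is installed in compiled form; this text tells all that it offers. Calls block until the motion is done:
- env.goto(position, orientation): joint-space move of the TCP to a pose.
- env.move_straight(position, rotation=None, rate=0.15, force_limit=None): straight line of the TCP; rotation=None keeps the orientation; rate is the mean speed in m/s. With force_limit (N) it stops when the force on the tool has changed by that much, and returns True; else False.
- env.set_joints(angles): joint-space move.
- env.gripper_to(opening, grasp_force=None): opening from 0.0 (shut) to 1.0 (fully open); grasp_force is the grip in N (None keeps the last); returns when the fingers have stopped.
- env.dwell(seconds).
- env.inverse_kinematics(position, orientation): joint angles nearest the present ones, or None.
- env.read_state(): the state.
- env.grab_frame(name): name is "scene" or "side" or "wrist"; returns a dict with "image" (400x640x3 uint8, blue, green, red), "fx", "fy", "cx", "cy" (pixels), "D" ([k1, k2, p1, p2, k3] as OpenCV has them; the pictures are not rectified), "position" and "orientation" of the camera in the world. Camera axes: x right, y up, looking along -z (the intrinsics and any distortion apply to the point x, -y, -z); pixel columns grow to the right and rows downward; lengths in m; the calibration is good to about 2 mm. A picture is of the moment at which its call begins. There is no depth.
A pose or a line that the arm cannot do raises env.Unreachable and nothing moves.
- env.close_job(): hands the job in; it is judged then, once.
Trained networks look in a picture, given as the dict that the camera call returned (one of the last four; its "shot" number tells which), for a name from the list of things; names that differ only in an ending like _2 or _b are one class to them, and where a whole thing is asked for, a point or a joint stands for the part that bears it (a point fixed in the world has none). Each returns a list of dicts, best first, with "score" (0 to 1); they miss things now and then, are a little off and sometimes report something else, mostly with a low value. They report only what shows in the picture. A call takes as long as a camera call. They do not tell look-alikes from the thing itself.
- env.search_frame(picture, thing): "xyz" ([x, y, z] in m, in world coordinates, good to about 4 mm: the middle of the surface that is visible of it).
- env.trace(picture, thing): "mask" (400x640 bool, what is visible of it).
The state is a dict: "clock": time; "joint_positions": joint angles; "qvel": joint speeds; "joint_torque": joint torques, N m; "position": TCP position; "tool_rot": TCP orientation; "force": force on the tool from outside, world axes, zero at the start; "wrist_torque": the same for the moment, N m; "opening": opening from 0.0 (shut) to 1.0 (fully open); "finger_force": force on a finger pad.
Only numpy, scipy, OpenCV 4.12 (cv2) and the standard library are available. Lean on these libraries where they do the work, as an engineer would, in place of code of your own. Each camera call takes 0.05 s, during which the arm holds its last target. There are 200 camera calls.

## Working session

There is one attempt and no reset: what is moved stays moved. The work goes in short steps, each a Python script; the robot and the scene stay as the last script left them, time stands still between calls to the robot, and variables do not carry over. Pictures are saved under pics/ and viewed, at most 10 in all, crops included, and the job is handed in when it is done.

```bash
mkdir -p pics; python3 - <<'E'
from workcell import env
import cv2,numpy as np
s=env.grab_frame("scene");d=env.grab_frame("side")
cv2.imwrite("pics/a.png",s["image"]);cv2.imwrite("pics/b.png",d["image"])
for f in(s,d):print({k:v for k,v in f.items() if k!="image"})
for t in["plate","big_cap","small_cap","transformer","upright_cap","spool","flux_tin"]:
  for n,f in(("s",s),("d",d)):
    print(t,n,[(np.round(r["xyz"],3).tolist(),round(r["score"],2)) for r in env.search_frame(f,t)][:4])
print(env.read_state())
E
```

```text
{'fx': 371.66332220060514, 'fy': 371.66332220060514, 'cx': 321.2102836482812, 'cy': 200.83649432298424, 'D': array([-0.08215501,  0.        ,  0.        ,  0.        ,  0.        ]), 'position': array([ 1.19857779, -0.62860745,  0.70557411]), 'orientation': array([54.68574485,  0.06520872, 42.20160959]), 'shot': 1}
{'fx': 370.972219060142, 'fy': 370.972219060142, 'cx': 328.20996927991325, 'cy': 195.6566501802981, 'D': array([-0.06335448,  0.        ,  0.        ,  0.        ,  0.        ]), 'position': array([ 0.43457833, -0.64115203,  0.5090034 ]), 'orientation': array([ 58.68521616,   0.50754407, -11.81541619]), 'shot': 2}
plate s [([0.562, -0.08, 0.006], 0.63)]
plate d [([0.543, -0.118, 0.004], 0.78), ([0.46, -0.169, 0.03], 0.42)]
big_cap s [([0.508, 0.03, 0.036], 0.9)]
big_cap d [([0.493, 0.027, 0.036], 0.95)]
small_cap s [([0.815, -0.282, 0.026], 0.72), ([0.333, -0.198, 0.024], 0.63), ([0.615, -0.144, 0.029], 0.6)]
small_cap d [([0.329, -0.207, 0.028], 0.7), ([0.599, -0.152, 0.028], 0.69), ([0.804, -0.274, 0.024], 0.59)]
transformer s [([0.471, -0.167, 0.027], 0.57)]
transformer
[... 293 characters left out ...]
lock': 0.8, 'joint_positions': array([ 1.48147517e+01,  2.20402267e+01,  4.52654022e-01,  1.35704197e-03,
       -6.84111169e+01, -1.48185444e+01]), 'qvel': array([ 0.00096567, -0.04023756,  0.02420616, -0.00620038, -0.01228717,
        0.05811125]), 'joint_torque': array([-2.10740473e-04, -3.90410972e+01,  1.87610257e+01,  4.22404200e+00,
        1.56113942e-02, -1.31207847e-05]), 'position': array([ 6.24981247e-01, -2.45462939e-06,  2.22569108e-01]), 'tool_rot': array([-1.79998410e+02, -8.84725863e-04, -9.00032934e+01]), 'force': array([-0.38841931,  0.47159746, -0.11988995]), 'wrist_torque': array([-0.05228711, -0.02918925,  0.0134073 ]), 'finger_force': 0.0, 'opening': 1.003035372719315}
```

View pics/a.png

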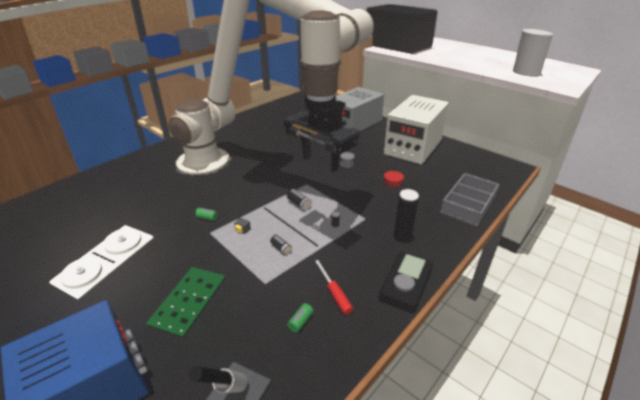

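View pics/b.png

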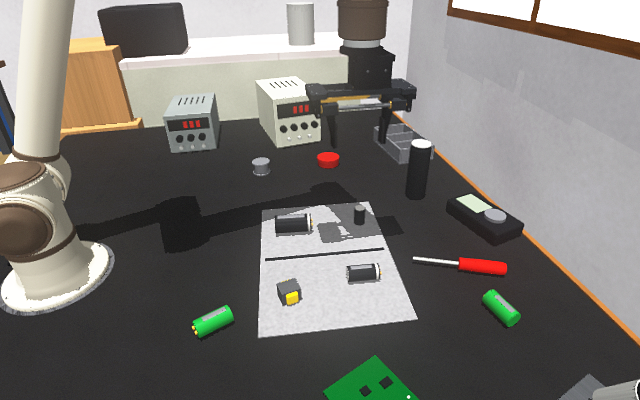

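```bash
cat > h.py <<'E'
from workcell import env
import cv2,numpy as np
from scipy.spatial.transform import Rotation as R
def ray(f,uv):
    K=np.array([[f["fx"],0,f["cx"]],[0,f["fy"],f["cy"]],[0,0,1]])
    p=cv2.undistortPoints(np.array(uv,float).reshape(-1,1,2),K,f["D"])[:,0]
    return np.c_[p[:,0],-p[:,1],-np.ones(len(p))]@R.from_euler("xyz",f["orientation"],degrees=True).as_matrix().T
def onz(f,uv,z):
    d=ray(f,uv);c=f["position"];return (c+d*((z-c[2])/d[:,2])[:,None])[:,:2]
def proj(f,P):
    K=np.array([[f["fx"],0,f["cx"]],[0,f["fy"],f["cy"]],[0,0,1]])
    M=R.from_euler("xyz",f["orientation"],degrees=True).as_matrix()
    q=(np.asarray(P,float)-f["position"])@M*[1,-1,-1]
    return cv2.projectPoints(q,np.zeros(3),np.zeros(3),K,f["D"])[0][:,0]
E
python3 - <<'E'
from h import *
env.goto([0.56,-0.06,0.33],[180,0,-90])
f=env.grab_frame("wrist");cv2.imwrite("pics/c.png",f["image"])
print({k:v for k,v in f.items() if k!="image"},env.read_state()["clock"])
g=cv2.cvtColor(f["image"],cv2.COLOR_BGR2GRAY)
import pickle;pickle.dump(f,open("c.pkl","wb"))
E
```

```text
{'fx': 359.01158647546106, 'fy': 359.01158647546106, 'cx': 321.2839614852965, 'cy': 195.1965431035441, 'D': array([-0.0029181,  0.       ,  0.       ,  0.       ,  0.       ]), 'position': array([ 0.55955439, -0.12760049,  0.49222513]), 'orientation': array([-1.43009540e+01,  8.93061357e-02,  1.79998355e+02]), 'shot': 3} 1.4667
```

View pics/c.png

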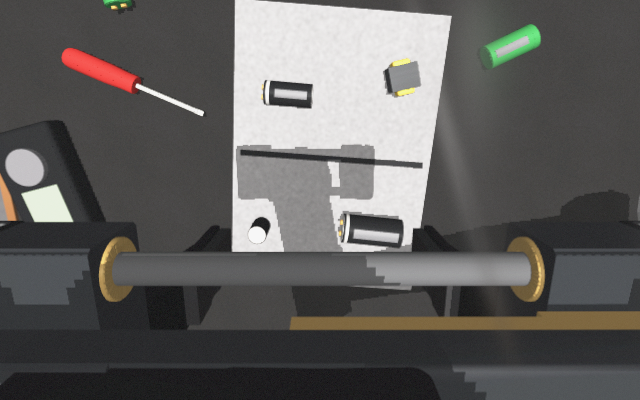

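```bash
cat >> h.py <<'E'
from scipy.optimize import least_squares
DIM={"big_cap":(.02,.08),"small_cap":(.015,.06)}
def mom(poly_or_mask,poly):
    m=cv2.moments(poly_or_mask.astype(np.float32)) if poly else cv2.moments(poly_or_mask.astype(np.uint8),True)
    return np.array([m["m10"]/m["m00"],m["m01"]/m["m00"],30*.5*np.arctan2(2*m["mu11"],m["mu20"]-m["mu02"])]),m["m00"]
def fit(f,name,x0):
    """(x,y,yaw rad) of a lying can from its mask"""
    r,L=DIM[name]; a=np.linspace(0,2*np.pi,40)
    best=None
    for c in env.trace(f,name):
        t,A=mom(c["mask"],0)
        def hull(p):
            s=np.array([[e*L/2,r*np.cos(b),r*np.sin(b)] for e in(-1,1) for b in a])
            P=R.from_euler("z",p[2]).apply(s)+[p[0],p[1],.004+r]
            return cv2.convexHull(proj(f,P).astype(np.float32))
        def res(p):
            d=mom(hull(p),1)[0]-t; d[2]=(d[2]+15*np.pi)%(30*np.pi)-15*np.pi if 0 else d[2]; return d
        s=least_squares(res,x0,x_scale=[.01,.01,.1],diff_step=1e-3)
        d=np.hypot(*(s.x[:2]-x0[:2]))
        if best is None or d<best[0]: best=(d,s.x,A/mom(hull(s.x),1)[1],c["score"],np.abs(s.fun).max())
    return best[1:] if best else None
def line(f):
    """plate line: middle, angle, from dark pixels around its current estimate"""
    g=cv2.cvtColor(f["image"],cv2.COLOR_BGR2GRAY)
    return g
E
python3 - <<'E'
from h import *
f=env.grab_frame("wrist");print("big",fit(f,"big_cap",[.5,.03,0.05]));print("small",fit(f,"small_cap",[.607,-.15,0.05]))
for t in("transformer","upright_cap"):print(t,[(np.round(r["xyz"],3).tolist(),round(r["score"],2)) for r in env.search_frame(f,t)][:2])
g=cv2.cvtColor(f["image"],cv2.COLOR_BGR2GRAY)
P=[]
for u in range(243,421):
    v0=153+(u-241)*12/181.; vs=np.arange(int(v0)-5,int(v0)+7); w=np.clip(70-g[vs,u].astype(float),0,None)
    if w.sum()>0:P.append((u,(w*vs).sum()/w.sum()))
P=onz(f,np.array(P),.004);k=np.polyfit(P[:,0],P[:,1],1);
print("line ang",np.degrees(np.arctan(k[0])),"resid",np.std(P[:,1]-np.polyval(k,P[:,0])),"k",k,"x range",P[:,0].min(),P[:,0].max())
print("ends",onz(f,[(241,153),(422,165)],.004), "plate corners",onz(f,[(236,1),(451,16)],.004))
E
```

```text
big (array([ 0.4931568 ,  0.04229966, -0.11212028]), 0.9996912354853025, 0.83, np.float64(2.1681973123577336e-06))
small (array([ 0.60255832, -0.13931237, -0.0781146 ]), 1.0108900531602227, 0.6, np.float64(1.53279017922614e-06))
transformer [([0.459, -0.158, 0.033], 0.76)]
upright_cap [([0.641, 0.034, 0.047], 0.62)]
line ang -4.0783673883501566 resid 0.0003360869374992346 k [-0.0713014  -0.01634305] x range 0.4887830232247084 0.6658065063565153
ends [[ 0.66861239 -0.06247435]
 [ 0.42140967 -0.046073  ]] plate corners [[ 0.6645895  -0.25001659]
 [ 0.39827225 -0.23329941]]
```

```bash
cat >> h.py <<'E'
def stroke(c,yaw,n,travel,top,lag,twist=0,lim=4.0,rate=.1):
    """c: can centre xy, yaw: can axis (deg), n: roll direction, tips start lag behind c; cap goes travel/2"""
    c=np.asarray(c,float);n=np.asarray(n,float)
    s=c-lag*n; o=lambda y:[180,0,-90+y]
    p=env.read_state()["position"]
    if np.hypot(*(p[:2]-s))>.06 or p[2]>top+.03: env.goto([*s,top+.012],o(yaw-twist/2))
    else: env.move_straight([*s,top+.008],o(yaw-twist/2),rate=.15)
    f0=env.read_state()["force"]
    hit=env.move_straight([*s,top-.006],rate=.025,force_limit=lim)
    st=env.read_state();z=st["position"][2]; f1=st["force"]-f0
    e=s+travel*n
    env.move_straight([*e,z],o(yaw+twist/2),rate=rate)
    st=env.read_state();f2=st["force"]-f0
    env.move_straight([*e,z+.008],rate=.1)
    print("hit",hit,"z",round(z,4),"f1",f1.round(1),"f2",f2.round(1),"t",round(st["clock"],1))
    return z
E
python3 - <<'E'
from h import *
env.gripper_to(.45)
y=-6.4;n=[np.sin(np.radians(y)),-np.cos(np.radians(y))]
stroke([.493,.0423],y,n,.024,.046,.006,twist=1.2)
f=env.grab_frame("wrist");cv2.imwrite("pics/d.png",f["image"])
print(fit(f,"big_cap",[.493,.03,-.11]))
f=env.grab_frame("side")
print("side",fit(f,"big_cap",[.493,.03,-.11]))
cv2.imwrite("pics/e.png",f["image"]);
cv2.imwrite("pics/de.png",np.hstack([cv2.imread("pics/d.png")[:,100:500],f["image"][100:,180:580].repeat(1,0)[:300].copy() if 0 else cv2.copyMakeBorder(f["image"][100:,180:580],0,100,0,0,cv2.BORDER_CONSTANT)]))
E
```

```text
hit True z 0.0443 f1 [-0.8 -0.4  5.7] f2 [0.4 0.1 1.9] t 4.8
(array([ 0.48985256,  0.02213234, -0.10059362]), 0.5505720585935601, 0.79, np.float64(2.942161273722377e-06))
side (array([ 0.49090819,  0.0290024 , -0.07787396]), 1.039659544277361, 0.88, np.float64(5.899419446286913e-06))
```

View pics/de.png

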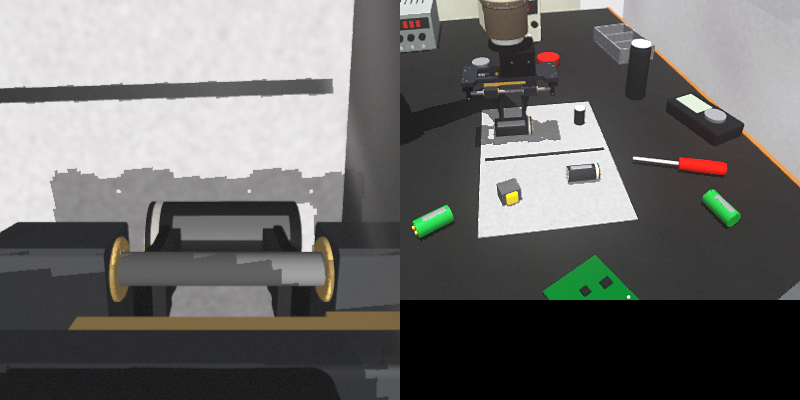

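```bash
cat >> h.py <<'E'
def look(name,x0,back=.12):
    """rise beside the can (away from camera side) and measure with the wrist camera"""
    p=env.read_state()["position"]
    env.move_straight([p[0],p[1],p[2]+.02],rate=.2)
    env.goto([.53,x0[1]+.06,.25],[180,0,-90-4])
    f=env.grab_frame("wrist")
    return f,fit(f,name,x0)
def nd(y,sgn): return sgn*np.array([-np.sin(np.radians(y)),np.cos(np.radians(y))])
E
python3 - <<'E'
from h import *
y=-6.;c=np.array([.491,.030])
for i in range(3):
    n=nd(y,-1); stroke(c,y,n,.026,.0445,.0065,twist=1.2); c=c+.013*n; y+=.3
f,r=look("big_cap",[*c,np.radians(y)]);print(c,y,r,np.degrees(r[0][2]),env.read_state()["clock"])
cv2.imwrite("pics/f.png",f["image"])
E
```

```text
hit True z 0.0443 f1 [ 0.4 -0.3  4.1] f2 [-0.3  0.   0.9] t 6.4
hit True z 0.0442 f1 [0.5 0.7 4.6] f2 [1.2 0.6 1.4] t 7.7
hit True z 0.0443 f1 [0.7 0.2 5.9] f2 [1.4 0.3 3.1] t 9.0
[ 0.48712657 -0.00880681] -5.1000000000000005 (array([ 0.48938884, -0.00891646, -0.08792509]), 1.022822338244381, 0.83, np.float64(1.3826775102643296e-06)) -5.0377367909829065 10.4
```

View pics/f.png

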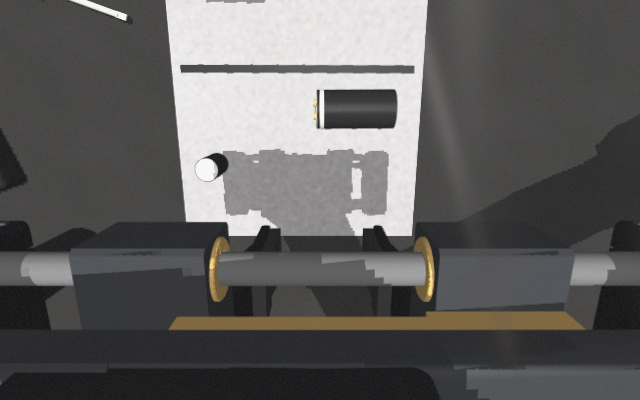

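```bash
cat >> h.py <<'E'
def fline(f):
    """painted line (middle, slope) by fitting dark columns near its predicted pixels"""
    g=cv2.GaussianBlur(cv2.cvtColor(f["image"],cv2.COLOR_BGR2GRAY),(3,3),0).astype(float);k=np.array([-.068,-.0179]);P=[]
    for x in np.linspace(.425,.663,120):
        ys=np.polyval(k,x)+np.linspace(-.011,.011,89)
        uv=proj(f,np.c_[np.full(89,x),ys,np.full(89,.004)]).astype(np.float32)
        v=cv2.remap(g.astype(np.float32),uv[:,0][None],uv[:,1][None],cv2.INTER_LINEAR)[0]
        bg=min(v[:8].mean(),v[-8:].mean())
        if uv.min()<2 or bg-v.min()<40 or abs(v[:8].mean()-v[-8:].mean())>30: continue
        w=np.clip(bg-15-v,0,None);P.append((x,(w*ys).sum()/w.sum()))
    P=np.array(P);k=np.polyfit(P[:,0],P[:,1],1)
    return k,len(P),np.std(P[:,1]-np.polyval(k,P[:,0])),np.degrees(np.arctan(k[0]))
E
python3 - <<'E'
from h import *
f=env.grab_frame("wrist");k,*q=fline(f);print(k,q,np.polyval(k,[.489,.545,.6]))
y=-5.;c=np.array([.489,-.0089])
for i in range(3):
    n=nd(y,-1); stroke(c,y,n,.025,.0445,.0065,twist=1.0); c=c+.0125*n; y+=.35
f,r=look("big_cap",[*c,np.radians(y)]);k2,*q=fline(f)
print(c,y,r[0],r[1:],np.degrees(r[0][2]),k2,q,np.polyval(k,r[0][0]),np.polyval(k2,r[0][0]),env.read_state()["clock"])
E
```

```text
[-0.07275738 -0.01525624] [120, np.float64(0.0001429163555934996), np.float64(-4.1613580305455296)] [-0.0508346  -0.05490901 -0.05891067]
hit True z 0.0443 f1 [-2.3 -1.   6.1] f2 [-0.  0.  1.] t 12.2
hit True z 0.0443 f1 [-2.  -0.6  3.9] f2 [-0.9 -0.1  0.6] t 13.5
hit True z 0.0443 f1 [-0.2  0.2  5.5] f2 [ 1.  -0.1  2.7] t 14.8
[ 0.48595996 -0.0462761 ] -3.9500000000000006 [ 0.48756399 -0.04625649 -0.04213366] (1.032489098198084, 0.74, np.float64(2.369265011736843e-06)) -2.414080943584758 [-0.07197676 -0.01582872] [75, np.float64(0.00036613946090763766), np.float64(-4.1168649682169445)] -0.05073011695199525 -0.05092199338111722 16.2417
```

```bash
python3 - <<'E'
from h import *
for n in("wrist","side","scene"):
    f=env.grab_frame(n);r=fit(f,"big_cap",[.4875,-.046,-.06])
    if r is None: print(n,None);continue
    k,*q=fline(f);print(n,r[0].round(4),r[1].round(3),np.degrees(r[0][2]).round(2),"line",q,"off",((r[0][1]-np.polyval(k,r[0][0]))*1e3).round(2))
    if n=="wrist":
        u,v=proj(f,[[.5,-.05,.02]])[0].astype(int);cv2.imwrite("pics/g.png",cv2.resize(f["image"][max(v-60,0):v+60,u-110:u+90],None,fx=4,fy=4,interpolation=2))
E
```

```text
Traceback (most recent call last):
AttributeError: 'float' object has no attribute 'round'
```

```bash
python3 - <<'E'
from h import *
for n in("wrist","side","scene"):
    f=env.grab_frame(n);r=fit(f,"big_cap",[.4875,-.046,-.06])
    if r is None: print(n,None);continue
    try: k,*q=fline(f)
    except Exception as e: k=[-.0727,-.0153];q=str(e)
    print(n,np.round(r[0],4),r[1],np.degrees(r[0][2]),"line",q,"off",(r[0][1]-np.polyval(k,r[0][0]))*1e3)
    if n=="wrist":
        u,v=proj(f,[[.5,-.05,.02]])[0].astype(int);cv2.imwrite("pics/g.png",cv2.resize(f["image"][max(v-60,0):v+60,u-110:u+90],None,fx=4,fy=4,interpolation=2))
E
```

```text
wrist [ 0.4874 -0.0462 -0.0466] 1.0212555160211787 -2.668531359377653 line [74, np.float64(0.0003139374840432862), np.float64(-4.1363039183291646)] off 4.550042968694893
side [ 0.4864 -0.0461 -0.03  ] 1.0079198358428247 -1.721548580416004 line [77, np.float64(0.0003407830598845844), np.float64(-4.210093983532321)] off 4.231438338608368
scene [ 0.4849 -0.0444 -0.0341] 1.0087056959613292 -1.9551508620833706 line [69, np.float64(0.00039682070253702024), np.float64(-3.9106042838682296)] off 5.917763882410963
```

View pics/g.png

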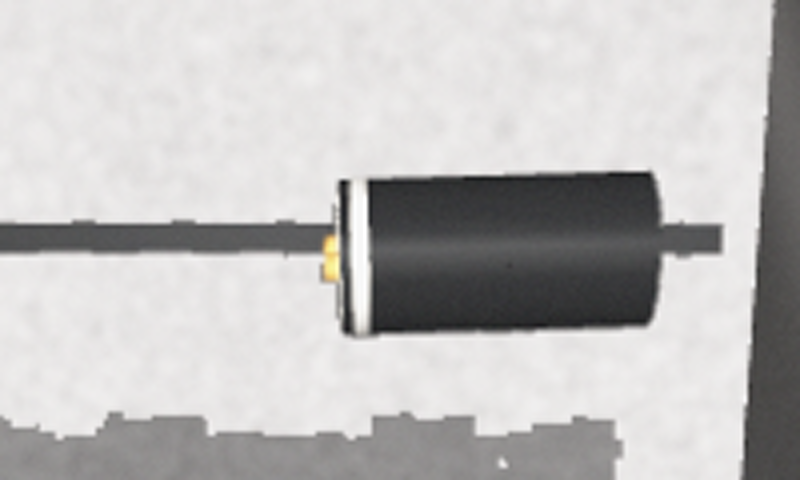

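```bash
python3 - <<'E'
from h import *
y=-2.5;n=nd(y,-1)
stroke([.4875,-.0462],y,n,.009,.0445,.0023,twist=-2.8,rate=.06)
f,r=look("big_cap",[.4875,-.0505,-.07])
for n in("wrist","side"):
    if n=="side": f=env.grab_frame(n);r=fit(f,"big_cap",[.4875,-.05,-.06])
    k,*q=fline(f)
    print(n,np.round(r[0],4),r[1],np.degrees(r[0][2]),"line",q,"off",(r[0][1]-np.polyval(k,r[0][0]))*1e3,env.read_state()["clock"])
E
```

```text
hit True z 0.0443 f1 [-1.4 -0.7  5.3] f2 [-0.4 -0.8  2. ] t 18.3
wrist [ 0.4874 -0.0506 -0.0521] 1.046331546500631 -2.982415499907359 line [74, np.float64(0.00016939269275718873), np.float64(-4.194114862566831)] off 0.1417706436526861 19.7167
side [ 0.4871 -0.0511 -0.0505] 1.0605216197675518 -2.8918499623737195 line [78, np.float64(0.0002903255464247079), np.float64(-4.209602858144985)] off -0.7886090035856066 19.8167
```

```bash
python3 - <<'E'
from h import *
env.gripper_to(.25)
f,r=look("small_cap",[.6026,-.1393,-.078]);print(r,np.degrees(r[0][2]))
c=r[0][:2];y=float(np.degrees(r[0][2]))
for i in range(3):
    n=nd(y,1); stroke(c,y,n,.025,.0345,.0065); c=c+.0125*n
f,r=look("small_cap",[*c,np.radians(y)]);k,*q=fline(f)
print(c,y,r[0],r[1:],np.degrees(r[0][2]),q,np.polyval(k,r[0][0]),env.read_state()["clock"])
E
```

```text
(array([ 0.60253436, -0.13956573, -0.08235272]), 1.0242631260502177, 0.75, np.float64(3.5189794839185495e-06)) -4.71846334765926
hit True z 0.0343 f1 [-1.5 -1.   5.5] f2 [-0.7 -0.6  3.5] t 23.1
hit True z 0.0343 f1 [-1.3 -1.3  4.7] f2 [-0.7  0.3  3.3] t 24.4
hit True z 0.0343 f1 [ 0.2 -1.2  5.4] f2 [ 0.2 -0.4  3.7] t 25.7
[ 0.60561909 -0.10219282] -4.71846334765926 [ 0.60600117 -0.10155419 -0.07033042] (1.0017445951446184, 0.79, np.float64(6.785222175231809e-07)) -4.029636474738623 [19, np.float64(0.00026381737452964944), np.float64(-4.146378829869259)] -0.05941705380165284 27.1667
```

```bash
python3 - <<'E'
from h import *
c=np.array([.606,-.1016]);y=-4.1
for i in range(3):
    n=nd(y,1); stroke(c,y,n,.025,.0345,.0065); c=c+.0126*n
f,r=look("small_cap",[*c,np.radians(y)])
for n in("wrist","side"):
    if n=="side": f=env.grab_frame(n);r=fit(f,"small_cap",[*c,-.07])
    k,*q=fline(f)
    print(n,np.round(r[0],4),r[1],np.degrees(r[0][2]),"line",q,"off",(r[0][1]-np.polyval(k,r[0][0]))*1e3,env.read_state()["clock"])
E
```

```text
hit True z 0.0343 f1 [-0.8 -1.1  4.7] f2 [ 0.4 -1.5  2.9] t 29.0
hit True z 0.0343 f1 [-0.8 -0.7  5. ] f2 [-0.2 -0.9  2.4] t 30.3
hit True z 0.0343 f1 [-0.6  0.1  5.3] f2 [-0.1 -0.2  2.8] t 31.6
wrist [ 0.6093 -0.0636 -0.0844] 1.0251156333110416 -4.833019324236171 line [40, np.float64(0.0004644687937536339), np.float64(-4.082575524391941)] off -4.165362654554597 33.0833
side [ 0.6097 -0.0641 -0.0618] 0.9660480666767897 -3.5386018743372425 line [44, np.float64(0.00033948714387681007), np.float64(-4.242518593993584)] off -4.6557509015978455 33.1833
```

```bash
python3 - <<'E'
from h import *
y=-4.2;n=nd(y,1)
stroke([.6095,-.0637],y,n,.0086,.0345,.0022,rate=.06)
look("small_cap",[.6095,-.0595,-.07])
p=env.read_state()["position"];env.goto([.54,.02,.3],[180,0,-94])
for n in("wrist","side"):
    f=env.grab_frame(n)
    for t,x0 in(("small_cap",[.6095,-.0595,-.07]),("big_cap",[.4875,-.0505,-.07])):
        r=fit(f,t,x0);k,*q=fline(f)
        print(n,t,np.round(r[0],4),r[1],np.degrees(r[0][2]),"line",q,"off",(r[0][1]-np.polyval(k,r[0][0]))*1e3)
    if n=="wrist":
        u,v=proj(f,[[.545,-.055,.02]])[0].astype(int);cv2.imwrite("pics/h.png",cv2.resize(f["image"][max(v-75,0):v+75,u-130:u+130],None,fx=3,fy=3,interpolation=2))
print(env.read_state()["clock"])
E
```

```text
hit True z 0.0343 f1 [-0.4  0.1  4.1] f2 [ 0.8 -0.8  2. ] t 34.9
wrist small_cap [ 0.6097 -0.058  -0.1035] 1.0506434436383965 -5.93052526528355 line [40, np.float64(0.0006761061295052124), np.float64(-4.2391748623584915)] off 1.5912078266481986
wrist big_cap [ 0.4871 -0.0505 -0.0564] 1.0126829404376099 -3.2337165241526233 line [40, np.float64(0.0006761061295052124), np.float64(-4.2391748623584915)] off -0.005638576507586979
side small_cap [ 0.6082 -0.0571 -0.126 ] 1.0817535203927553 -7.218005090126868 line [48, np.float64(0.0006134057571244361), np.float64(-4.310679947981061)] off 2.3928815347963246Traceback (most recent call last):
  File "<stdin>", line 10, in <module>
TypeError: 'NoneType' object is not subscriptable
```

View pics/h.png

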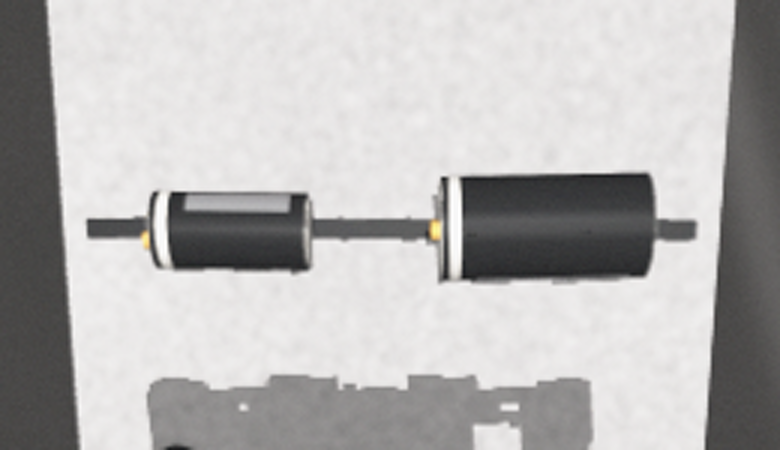

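```bash
cat >> h.py <<'E'
def edgefit(f,name,p0):
    """y and yaw of can from its long silhouette edges (x given)"""
    g=cv2.cvtColor(f["image"],cv2.COLOR_BGR2GRAY).astype(float);r,L=DIM[name];a=np.linspace(0,2*np.pi,80)
    def edges(p,us=None):
        s=np.array([[e*L/2*.75,r*np.cos(b),r*np.sin(b)] for e in(-1,1) for b in a])
        q=proj(f,R.from_euler("z",p[1]).apply(s)+[p0[0],p[0],.004+r])
        o=[]
        for h in(q[:80],q[80:]): o+= [h[h[:,1].argmin()],h[h[:,1].argmax()]]
        o=np.array(o);us=np.arange(int(np.ceil(o[:,0].min()+2)),int(o[:,0].max()-2)) if us is None else us
        li=lambda A,B:A[1]+(us-A[0])*(B[1]-A[1])/(B[0]-A[0])
        return us,li(o[0],o[2]),li(o[1],o[3])
    us,t,b=edges(p0[1:])
    def find(u,v,d):  # sub-pixel crossing from bright plate to dark can, from outside in
        vs=v+d*np.arange(-6,6.01,.25)
        w=cv2.remap(g.astype(np.float32),np.full((1,len(vs)),u,np.float32),vs[None].astype(np.float32),cv2.INTER_LINEAR)[0]
        return vs[np.argmax(w<135)]
    T=np.array([find(u,v,1) for u,v in zip(us,t)]);B=np.array([find(u,v,-1) for u,v in zip(us,b)])
    s=least_squares(lambda p:np.r_[edges(p,us)[1]-T,edges(p,us)[2]-B],p0[1:],x_scale=[.01,.1],diff_step=1e-3,loss="soft_l1")
    k,*_=fline(f)
    return "off mm",round((s.x[0]-np.polyval(k,p0[0]))*1e3,2),"yaw",round(np.degrees(s.x[1]),2),"line",round(_[2],2),"width err px",round(float(np.median(B-T-(b-t))),2),"rms",round(float(np.sqrt(np.mean(s.fun**2))),2)
E
python3 - <<'E'
from h import *
for Y in(.02,.0):
    env.goto([.54,Y,.3],[180,0,-94]);f=env.grab_frame("wrist")
    print("small",edgefit(f,"small_cap",[.6095,-.0588,-.08]));print("big",edgefit(f,"big_cap",[.4872,-.0505,-.06]))
    for t,x in(("transformer",1),("upright_cap",1)):print(t,[np.round(r["xyz"],3).tolist() for r in env.search_frame(f,t)][:2])
print(env.read_state()["clock"])
E
```

```text
small ('off mm', np.float64(1.57), 'yaw', np.float64(-5.08), 'line', np.float64(-4.2), 'width err px', -1.25, 'rms', 1.9)
big ('off mm', np.float64(-0.28), 'yaw', np.float64(-2.81), 'line', np.float64(-4.2), 'width err px', -0.5, 'rms', 0.32)
transformer [[0.462, -0.144, 0.032]]
upright_cap [[0.643, 0.039, 0.045]]
small ('off mm', np.float64(1.44), 'yaw', np.float64(-5.2), 'line', np.float64(-4.24), 'width err px', -1.0, 'rms', 0.54)
big ('off mm', np.float64(-0.48), 'yaw', np.float64(-2.8), 'line', np.float64(-4.24), 'width err px', -0.75, 'rms', 0.42)
transformer [[0.461, -0.154, 0.032]]
upright_cap [[0.644, 0.039, 0.044]]
37.8167
```

```bash
python3 - <<'E'
from h import *
y=-4.9
stroke([.6095,-.0580],y,nd(y,-1),.003,.0345,.0008,twist=1.5,rate=.03)
p=env.read_state()["position"];env.move_straight([p[0],p[1],.1],rate=.2)
env.goto([.54,0,.3],[180,0,-94]);env.dwell(.5);f=env.grab_frame("wrist")
print("small",edgefit(f,"small_cap",[.6095,-.0595,-.08]));print("big",edgefit(f,"big_cap",[.4872,-.0505,-.06]))
print(env.read_state()["clock"])
E
```

```text
hit True z 0.0343 f1 [-0.4  1.2  5.1] f2 [-0.9  1.1  1.6] t 39.7
small ('off mm', np.float64(-0.16), 'yaw', np.float64(-6.26), 'line', np.float64(-4.23), 'width err px', -5.25, 'rms', 2.31)
big ('off mm', np.float64(-0.47), 'yaw', np.float64(-2.81), 'line', np.float64(-4.23), 'width err px', -0.75, 'rms', 0.39)
41.7917
```

```bash
python3 - <<'E'
from h import *
f=env.grab_frame("wrist");print(fit(f,"small_cap",[.6095,-.0595,-.07])[:2])
u,v=proj(f,[[.545,-.055,.02]])[0].astype(int);cv2.imwrite("pics/i.png",cv2.resize(f["image"][max(v-75,0):v+75,u-130:u+130],None,fx=3,fy=3,interpolation=2))
E
```

```text
Traceback (most recent call last):
TypeError: 'NoneType' object is not subscriptable
```

```bash
python3 - <<'E'
from h import *
f=env.grab_frame("wrist")
u,v=proj(f,[[.545,-.055,.02]])[0].astype(int);print(u,v);cv2.imwrite("pics/i.png",cv2.resize(f["image"][max(v-75,0):v+75,u-130:u+130],None,fx=3,fy=3,interpolation=2))
for i in range(3):
    f=env.grab_frame("wrist");print(fit(f,"small_cap",[.6095,-.0595,-.07]))
E
```

```text
314 115
(array([ 0.60876479, -0.06068128, -0.07731201]), 0.9586442526427085, 0.6, np.float64(2.905345655168645e-06))
(array([ 0.60908902, -0.06025017, -0.07746534]), 1.0185476763957895, 0.65, np.float64(2.843937011220987e-06))
(array([ 0.60915683, -0.06024925, -0.08260419]), 1.0081428500130736, 0.76, np.float64(1.2278590110215148e-06))
```

View pics/i.png

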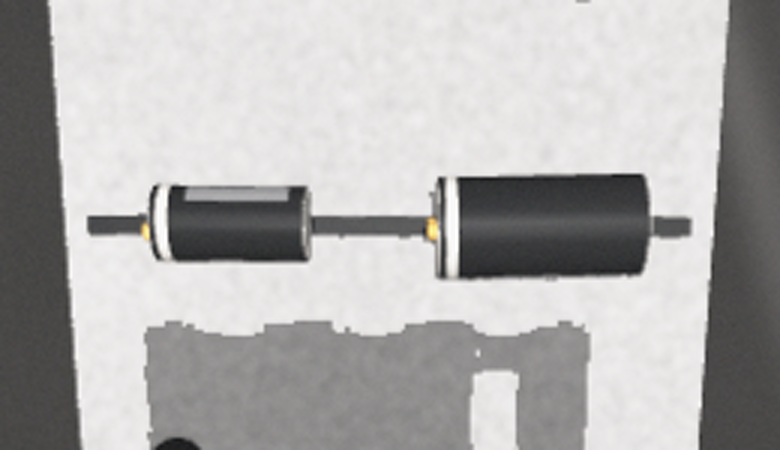

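```bash
python3 -c "
from workcell import env
print(env.close_job())"
```

```text
the job is handed in; nothing more can be done
None
```

I rolled both capacitors onto the black line, the larger one first, and handed the job in at about 42 s with the hand clear. My last camera measurements put both within about 1 mm of centred across the line, the larger turned about 1.4° from it and the smaller under 1°; the result of the judging was not shown.

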